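# Clamp a bearing-block casting in the grinding fixture

### The job

Load the smaller of the two bearing-block castings into the pocket of the clamping fixture: set it down gently, upright and fully home (either way round), swing the clamp strap over it until it meets its stop, then screw the knurled nut clockwise until it stops, regripping as you need. Leave the larger casting where it is, and the casting in its pocket with the strap shut and the nut tight.

Things in the scene. Friction and masses are not known exactly. Their poses are not given: they have to be found in the camera images.
- fixture: dark steel fixture plate, 220 (x) x 110 (y) x 28 mm high, fixed to the bench. Origin: centre of its underside; z up; x runs along the pocket, from the stud that carries strap and nut (at x = -85 mm) towards the strap's stop pin; the strap opens to its +y side. The stop pin is a steel pin 12 mm in diameter at x = 72, y = -19.5 mm, its top 76 mm above the bench
- pocket (a point): centre of the pocket's floor, 12 mm above the bench. The pocket is 104 (x) x 50 (y) mm, 16 mm deep, with a small chamfer at the mouth (28 mm above the bench), open at the top; axes as the fixture
- casting: the smaller raw aluminium bearing-block casting, loose on the bench, 0.3 to 0.6 kg. Foot 100 (x) x 46 (y) x 20 mm high with a bolt boss at each end; on its middle a round-topped body 48 mm long (x) and 46 mm wide (y), 52 mm high in all, with a dark round bore mark in each flat side. Origin: centre of its underside; z up; x along the foot. Grip it across the 46 mm (y) by the flat sides of the body
- big_casting: the larger casting of the same kind, too big for the pocket, stays on the bench: foot 130 (x) x 62 (y) x 25 mm high, 68 mm high in all. Origin: centre of its underside; z up; x along the foot
- strap (a joint): angle (rad) of the clamp strap about the vertical axis of the stud: 0 is shut (strap along the fixture's +x over the pocket, against its stop), growing as it swings open, counter-clockwise from above, towards the fixture's +y side; it starts open at 1.35 to 1.75. It stays where it is left; about 1 N at the handle moves it
- strap_handle (a point): centre of the top of the strap's handle, an upright black round peg, 18 mm in diameter and 45 mm tall, at the strap's free end, 170 mm from the stud axis; its top is 124 mm above the bench. The strap is a flat steel bar 26 mm wide, 67 to 79 mm above the bench: it passes 3 mm over a seated casting
- nut (a joint): turn (rad) of the knurled nut, growing clockwise seen from above; it starts at 0 to 0.5 and meets its stop, tight, at 4.2. It stays where it is left and takes about 0.05 N m. It does not move up or down, and does not drag the strap
- nut_top (a point): centre of the top of the knurled nut, a plain steel cylinder 44 mm in diameter and 32 mm tall with a vertical axis, on the stud above the strap; its top is 116 mm and its underside 84 mm above the bench. A dark line on its top shows how it turns

How it is judged:
By the outcome, as a careful person would: the job done as asked, in the order asked, and still so for the second after the job is handed in, with the robot touching nothing.
It also fails if it takes over 72 s, if anything falls off the work surface, if the arm or the gripper's body presses on something with over 40 N, if the wrist force passes 120 N, or if a joint passes its speed limit or range.

### The arm

A 6-joint arm with a two-finger parallel gripper is mounted at the origin on the work surface. World frame = base frame: x ahead of the robot, y to its left, z up, the work surface at z = 0. Lengths are in m, angles in rad, forces in N, time in s.
With the tool pointing down it reaches from about 0.275 to 1 m from the base axis. Payload 8.4 kg.
Tool frame: the origin (TCP) lies at the very end of the fingers, on their centre line; the grasp point (between the pads) lies 19 mm behind it; z points along the fingers, y is the line along which they close (so a half turn about z gives the same grasp; the last joint's range is limited). The gripper opens to 85 mm and grips with 20 to 120 N. Pads are 22 mm wide; open, the fingers measure 114 mm over their backs; the gripper's body (76 mm by 85 mm) begins 54 mm behind the grasp point. The pads swing forward as they close: fully open they stand 13 mm farther back than shut.
Start: joints at [1.307, 0.353, 1.633, -0, 1.155, -0.002], TCP at [0.162, 0.604, 0.231] pointing down, gripper open.
Joint ranges: [-2.63, 2.63], [-0.92, 2.1], [0.06, 2.66], [-1.3, 4.44], [0, 2.69], [-3.02, 3.02]. Speed limits (rad/s): [2.22, 2.22, 2.79, 3.14, 3.14, 3.14].

### API

Orientations are given as a rotation vector (axis times angle).
In Python, from plant import r gives the robot as it stands.
- The arm moves only by the shell command python3 steer.py, which reads ROWS from standard input. ROWS is a JSON list of rows, 1 to 10 of them, each of 5 numbers: dx, dy, dz in cm, then a turn about the tool's z in rad, then the finger opening in m; each row is the pose to reach, as a shift and turn from the pose commanded when the command began, along the tool's axes at that moment; what a row does not reach only later rows make up. A row lasts 1/8 s, in which the tool goes at most 0.0625 m and 0.188 rad, less where a joint would pass 70% of its speed; a pose out of reach is approached as far as the arm can. The fingers move at their own pace and stop on an object; the grip force is fixed at half the most. Time passes only in rows, so rows that do not move let the fingers close. It prints the time, the measured TCP pose, the force, the opening and the grip force at its end. Input that does not fit is refused with a message, and nothing moves.
- r.state(): the state, without advancing time (a new reading comes with each control period).
- r.read_camera(name): name is "scene" or "top" or "wrist"; returns a dict with "frame" (384x512x3 uint8, red, green, blue), "fovy" (degrees; the focal length in pixels is half the picture's height over the tangent of half this angle, whatever the lens; pixels are square), "cx", "cy" (the principal point, pixels), "world_to_cam" (4x4, takes a point from world to camera coordinates); the wrist camera has in their place "mount" (4x4, takes a point from camera to tool coordinates, whose origin is the TCP and whose axes are the flange's). Camera axes: x right, y down, z forward; pixel columns grow to the right and rows downward; lengths in m; the calibration is good to about 2 mm. The wrist camera is an equidistant fisheye: a pixel r from the principal point sees the ray r / f radians off the axis. A picture is of the moment at which its call begins: read the wrist's pose just before it. There is no depth.
- r.sign_off(): hands the job in; it is judged then, once.
The state is a dict: "time": time; "q": joint angles; "qd": joint speeds; "effort": joint torques, N m; "tool_pos": TCP position; "eef_rot": TCP orientation; "contact_force": force on the tool from outside, world axes, zero at the start; "ft_torque": the same for the moment, N m; "gripper_width": finger opening in m; "grip_force": force on a finger pad.
Only numpy, scipy, OpenCV 4.12 (cv2) and the standard library are available. Lean on these libraries where they do the work, as an engineer would, in place of code of your own. Each camera call takes 0.05 s, during which the arm holds its last target. There are 200 camera calls.

## Working session

There is one attempt and no reset: what is moved stays moved. The work goes in short steps, Python scripts to look and compute and a shell command to move; the robot and the scene stay as the last step left them, time stands still between calls to the robot, and variables do not carry over. Pictures are saved under pics/ and viewed, at most 10 in all, crops included, and the job is handed in when it is done.

```bash
ls; mkdir -p pics; python3 - <<'E'
from plant import r
import cv2,numpy as np
s=r.state();print(s)
for n in("scene","top"):
    c=r.read_camera(n);cv2.imwrite(f"pics/{n}0.png",c["frame"][:,:,::-1]);print(n,c["fovy"],c["cx"],c["cy"],np.round(c["world_to_cam"],3).tolist())
c=r.read_camera("wrist");print(c["fovy"],c["cx"],c["cy"],np.round(c["mount"],3).tolist())
cv2.imwrite("pics/wrist0.png",c["frame"][:,:,::-1])
E
```

```text
pics
plant.py
steer.py
{'time': 0.0, 'q': array([ 1.30659423e+00,  3.53673309e-01,  1.63411414e+00,  4.84722413e-06,
        1.15519696e+00, -2.38673287e-03]), 'qd': array([ 0.00129527,  0.00018101,  0.00113948, -0.00057816,  0.00078942,
        0.00127625]), 'effort': array([ 4.57963670e-04, -6.05269003e+01, -3.42060006e+01,  8.09557878e-05,
        9.53429437e-03,  2.13572571e-05]), 'tool_pos': array([0.16164069, 0.60325491, 0.23055452]), 'eef_rot': array([-4.10063251e-01, -3.11452374e+00,  2.16572003e-03]), 'contact_force': array([-0.30742799,  1.03824593,  0.33984553]), 'ft_torque': array([-0.02866859, -0.05899376,  0.02866859]), 'grip_force': 0.0, 'gripper_width': 0.08519813232282278}
scene 49.5839784781094 256.0164046611394 192.44103962581394 [[-0.299, 0.954, -0.007, 0.248], [0.522, 0.157, -0.839, -0.205], [-0.799, -0.254, -0.545, 1.369], [0.0, 0.0, 0.0, 1.0]]
top 48.12791010279533 245.50957710831347 188.0871876298835 [[0.019, -1.0, -0.018, -0.071], [-0.999, -0.018, -0.041, 0.55], [0.04, 0.019, -0.999, 0.91], [0.0, 0.0, 0.0, 1.0]]
65.70646984690485 255.57903746497627 187.64215697307247 [[0.0, -0.965, -0.261, 0.065], [1.0, 0.0, -0.0, 0.001], [0.0, -0.261, 0.965, -0.143], [0.0, 0.0, 0.0, 1.0]]
```
View pics/scene0.png

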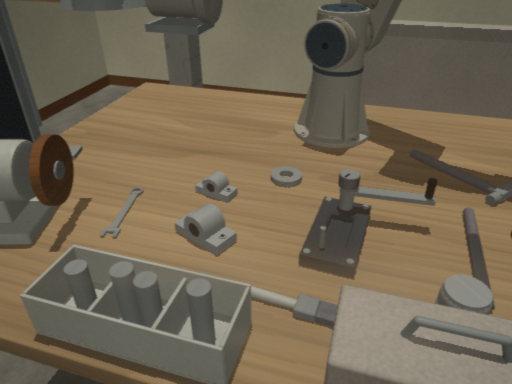

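View pics/top0.png

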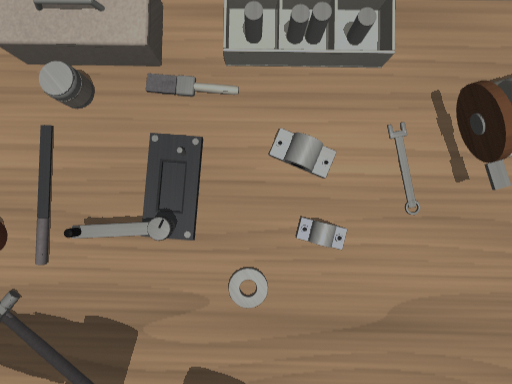

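The top view shows the small casting at (322,233), the big one at (302,152), the fixture at (175,186) with its stud and nut at (160,228), the strap handle at (72,232) and the stop pin at (180,151). In the scene view, the small casting is at (216,187), the nut at (349,178), the handle at (431,188) and the pin at (323,238).

```bash
cat > h.py <<'E'
from plant import r
import cv2,numpy as np
from scipy.spatial.transform import Rotation as R
def grab(n,save=None):
    s=r.state();c=r.read_camera(n)
    f=c["frame"].shape[0]/2/np.tan(np.radians(c["fovy"])/2);c["f"]=f
    if n=="wrist":
        T=np.eye(4);T[:3,:3]=R.from_rotvec(s["eef_rot"]).as_matrix();T[:3,3]=s["tool_pos"];c["T"]=T@c["mount"]
    else: c["T"]=np.linalg.inv(c["world_to_cam"])
    c["fish"]=n=="wrist"
    if save: cv2.imwrite(f"pics/{save}.png",c["frame"][:,:,::-1])
    return c
def ray(c,p):
    d=np.array([p[0]-c["cx"],p[1]-c["cy"]])/c["f"]
    if c["fish"]:
        t=np.hypot(*d);v=np.r_[d*np.sinc(t/np.pi),np.cos(t)]
    else: v=np.r_[d,1]
    v=c["T"][:3,:3]@v;return c["T"][:3,3],v/np.linalg.norm(v)
def onz(c,p,z):
    o,v=ray(c,p);return o+v*(z-o[2])/v[2]
def tri(*cps):
    A=np.zeros((3,3));b=np.zeros(3)
    for c,p in cps:
        o,v=ray(c,p);M=np.eye(3)-np.outer(v,v);A+=M;b+=M@o
    x=np.linalg.solve(A,b)
    return x,[np.linalg.norm(np.cross(x-ray(c,p)[0],ray(c,p)[1])) for c,p in cps]
def proj(c,X):
    p=np.linalg.inv(c["T"])@np.r_[X,1];p=p[:3]
    if c["fish"]:
        n=np.hypot(p[0],p[1]);t=np.arctan2(n,p[2]);d=p[:2]/n*t
    else: d=p[:2]/p[2]
    return d*c["f"]+[c["cx"],c["cy"]]
E
python3 - <<'E'
from h import *
t=grab("top");s=grab("scene")
im=t["frame"];hsv=cv2.cvtColor(im,cv2.COLOR_RGB2HSV)
for nm,(x0,y0,x1,y1) in dict(small=(285,205,360,260),fix=(130,120,215,250)).items():
    sub=hsv[y0:y1,x0:x1]
    m=((sub[:,:,1]<75)*255).astype('uint8')
    cs=max(cv2.findContours(m,0,2)[0],key=cv2.contourArea)
    rc=cv2.minAreaRect(cs);print(nm,cv2.contourArea(cs),rc[1],(cv2.boxPoints(rc)+[x0,y0]).round(1).tolist())
T=im[115:250,130:215];S=s["frame"]
a=cv2.resize(im[120:260,130:350],None,fx=3.6,fy=3.6,interpolation=cv2.INTER_CUBIC)
cv2.imwrite("pics/topz.png",a[:,:,::-1])
b=cv2.resize(S[160:280,190:450],None,fx=3,fy=3,interpolation=cv2.INTER_CUBIC);cv2.imwrite("pics/scz.png",b[:,:,::-1])
for n,a,b in(("nut",(160,228),(349,177)),("handle",(72,232),(432,181)),("pin",(180,151),(323,228)),("small",(323,233),(216,180))):
    print(n,tri((t,a),(s,b)))
E
```

```text
small 1056.0 (48.749656677246094, 23.768491744995117) [[294.4, 238.6], [300.1, 215.5], [347.4, 227.4], [341.6, 250.4]]
fix 5624.0 (65.35984802246094, 107.28055572509766) [[128.7, 237.7], [137.8, 130.8], [202.9, 136.3], [193.8, 243.2]]
nut (array([0.46776508, 0.10066656, 0.10599426]), [np.float64(0.0005839162855980143), np.float64(0.0005839162855980617)])
handle (array([0.45741117, 0.26773826, 0.11829482]), [np.float64(0.0027746767120347265), np.float64(0.002774676712034618)])
pin (array([0.62091074, 0.07197035, 0.07236227]), [np.float64(0.0008343247797685446), np.float64(0.0008343247797685203)])
small (array([ 0.45995887, -0.22158045,  0.03774747]), [np.float64(0.0013930493779576287), np.float64(0.0013930493779576844)])
```

View pics/topz.png

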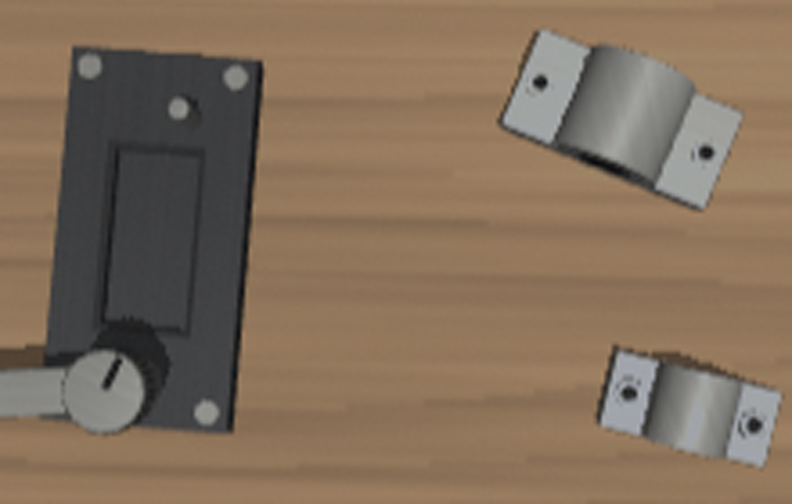

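View pics/scz.png

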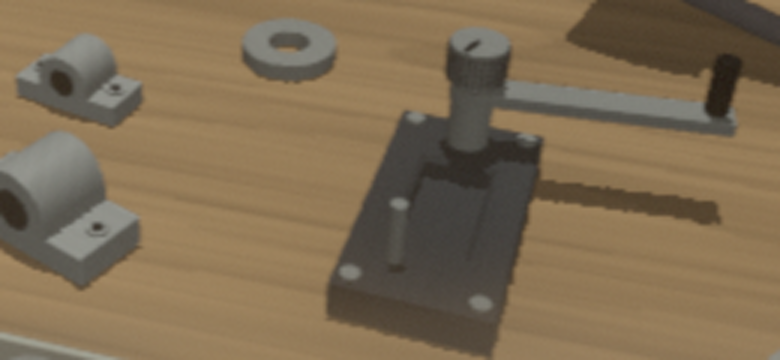

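The enlarged crops show both castings standing upright. In the top crop, the small casting's bolt holes are at (630,393) and (754,426), the fixture screws at (90,66), (236,77) and (207,412), and the pocket mouth runs from about (113,147) to (188,334). I'll turn these into poses and work out a closer wrist view.

```bash
cat >> h.py <<'E'
def row(xyz,yaw):
    "shift in tool axes and turn to put the TCP at xyz with tool x at world yaw"
    s=r.state();M=R.from_rotvec(s["eef_rot"]).as_matrix();y=np.arctan2(M[1,0],M[0,0])
    d=M.T@(np.array(xyz)-s["tool_pos"]);a=-(yaw-y);a=(a+np.pi)%(2*np.pi)-np.pi
    print("row",d.round(4),"turn",round(a,4),"n>=",round(max(np.linalg.norm(d)/.0625,abs(a)/.188),1),"q",s["q"].round(2),"t",round(s["time"],2))
E
python3 - <<'E'
from h import *
t=grab("top");s=grab("scene")
g=lambda x,y:(130+(x+.5)/3.6-.5,120+(y+.5)/3.6-.5)
k=lambda x,y:(190+(x+.5)/3-.5,160+(y+.5)/3-.5)
for n,a,b in(("holeA",g(630,393),None),("holeB",g(754,426),k(116,88)),("pin",g(178,107),k(399,204)),("scr1",g(90,66),k(481,303)),("scr2",g(236,77),k(349,272)),("scr3",g(207,412),k(415,118)),("nut",g(104,391),k(480,45))):
    if b: print(n,tri((t,a),(s,b)))
    print(n,onz(t,a,{'h':.02,'p':.076,'s':.028,'n':.116}[n[0]]))
row((.545,.02,.25),np.radians(95))
E
```

```text
holeA [ 0.46737335 -0.18713982  0.02      ]
holeB (array([ 0.43995574, -0.23093507,  0.0028713 ]), [np.float64(0.03267943647607248), np.float64(0.03267943647607232)])
holeB [ 0.44959454 -0.25960133  0.02      ]
pin (array([0.62394253, 0.0724592 , 0.07562489]), [np.float64(4.089489850967659e-05), np.float64(4.089489850965135e-05)])
pin [0.62388636 0.07243366 0.076     ]
scr1 (array([0.65290183, 0.13317922, 0.03097308]), [np.float64(0.0004246893775330057), np.float64(0.00042468937753299945)])
scr1 [0.65342716 0.13344785 0.028     ]
scr2 (array([0.64783284, 0.04684498, 0.03101123]), [np.float64(0.00010361395819430267), np.float64(0.00010361395819430786)])
scr2 [0.64830285 0.04716129 0.028     ]
scr3 (array([0.45201544, 0.05921105, 0.0297608 ]), [np.float64(5.787886657672544e-06), np.float64(5.78788665766314e-06)])
scr3 [0.45189495 0.05947372 0.028     ]
nut (array([0.46764954, 0.10177373, 0.11211216]), [np.float64(0.00021363863176971284), np.float64(0.00021363863176967148)])
nut [0.46791134 0.10070499 0.116     ]
row [-0.5213 -0.4645 -0.0187] turn 1.2217 n>= 11.2 q [ 1.31  0.35  1.63  0.    1.16 -0.  ] t 0.35
```

The rows are not in the units I measure in: shifts go in cm. I convert before sending: -0.521 m is -52.1, -0.465 m is -46.5.

```bash
echo '[[-52.1, -46.5, -1.9, 1.222, 0.085], [-52.1, -46.5, -1.9, 1.222, 0.085], [-52.1, -46.5, -1.9, 1.222, 0.085], [-52.1, -46.5, -1.9, 1.222, 0.085], [-52.1, -46.5, -1.9, 1.222, 0.085], [-52.1, -46.5, -1.9, 1.222, 0.085], [-52.1, -46.5, -1.9, 1.222, 0.085], [-52.1, -46.5, -1.9, 1.222, 0.085], [-52.1, -46.5, -1.9, 1.222, 0.085], [-52.1, -46.5, -1.9, 1.222, 0.085]]' | python3 steer.py; echo '[[-9, -8, 0, 0.2, 0.085], [-9, -8, 0, 0.2, 0.085], [-9, -8, 0, 0.2, 0.085]]' | python3 steer.py
python3 - <<'E'
from h import *
row((.545,.02,.25),np.radians(95))
c=grab("wrist","w1")
for n,X in dict(scr1=(.6531,.1333,.03),scr2=(.648,.047,.03),scr3=(.452,.0593,.03),pin=(.6239,.0724,.076),nut=(.4678,.1013,.115)).items(): print(n,proj(c,X).round(1))
row((.459,-.223-.07,.22),np.radians(76.2))
E
```

```text
time: 1.6
tool_pos: [0.5053, 0.0793, 0.2487]
eef_rot: [2.123, 2.315, 0.001]
contact_force: [1.5, 0.8, 0.8]
gripper_width: 0.0851
grip_force: 0.0
time: 1.98
tool_pos: [0.4302, -0.0177, 0.2482]
eef_rot: [-2.347, -2.088, 0.002]
contact_force: [-0.1, -0.3, 0.6]
gripper_width: 0.0852
grip_force: 0.0
row [ 0.0508  0.1096 -0.002 ] turn -0.2041 n>= 1.9 q [-0.04  0.02  2.01 -0.    1.11  0.07] t 1.98
scr1 [409.9  35.8]
scr2 [413.5  99.2]
scr3 [265.7  98.8]
pin [413.6  77.6]
nut [280.5  49.8]
row [-0.2715  0.0589  0.0286] turn 0.1249 n>= 4.5 q [-0.04  0.02  2.    0.    1.11  0.07] t 2.02
```

View pics/w1.png

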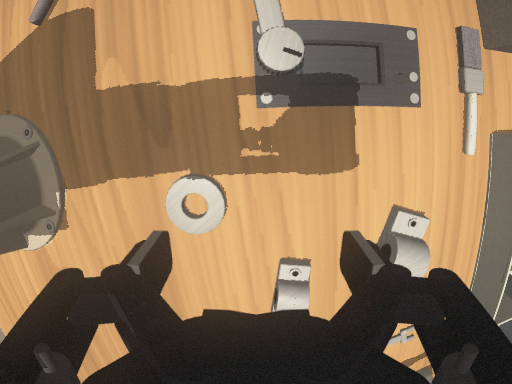

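The wrist view matches the predicted points to about a pixel: screws at (411,35), (414,98) and (266,98), pin at (413,77), nut at (281,50). The fixture pose is good. Next I look at the small casting.

In the tool's units: -0.27 m is -27, 0.06 m is 6.

```bash
echo '[[-27, 6, 2.8, 0.125, 0.085], [-27, 6, 2.8, 0.125, 0.085], [-27, 6, 2.8, 0.125, 0.085], [-27, 6, 2.8, 0.125, 0.085], [-27, 6, 2.8, 0.125, 0.085], [-27, 6, 2.8, 0.125, 0.085], [-27, 6, 2.8, 0.125, 0.085]]' | python3 steer.py
python3 - <<'E'
from h import *
c=grab("wrist","w2")
for X in((.4674,-.1871,.02),(.4496,-.2596,.02)):print(proj(c,X).round(1))
hsv=cv2.cvtColor(c["frame"],cv2.COLOR_RGB2HSV)
u,v=proj(c,(.4585,-.2234,.03)).astype(int);y0,x0=max(v-75,0),u-65
sub=c["frame"][y0:v+75,x0:u+65];print(x0,y0,sub.shape)
z=cv2.resize(sub,None,fx=4,fy=4,interpolation=cv2.INTER_CUBIC);cv2.imwrite("pics/w2z.png",z[:,:,::-1])
E
```

```text
time: 2.9
tool_pos: [0.4621, -0.2893, 0.2201]
eef_rot: [-2.468, -1.943, -0.0]
contact_force: [0.8, -0.9, 0.0]
gripper_width: 0.0849
grip_force: 0.0
[238.4  80. ]
[238.5 144.4]
172 37 (150, 130, 3)
```

View pics/w2z.png

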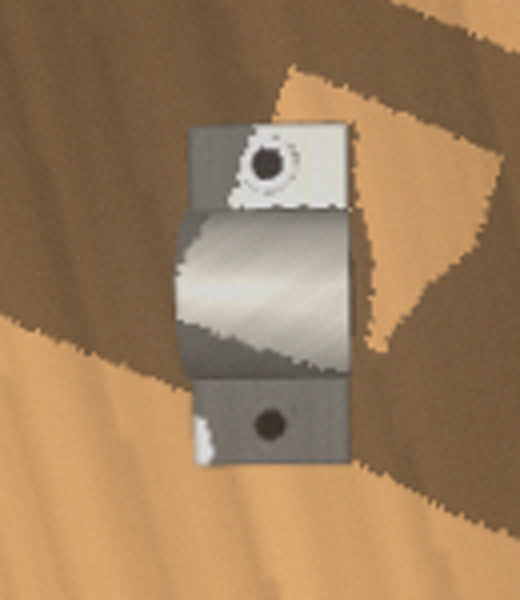

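The crop shows the casting upright and lined up with the tool, with holes at full-frame (238.5,77.5) and (239.1,142.9), about 2 px from prediction. I'll triangulate against the top view.

```bash
python3 - <<'E'
from h import *
c=grab("wrist");t=grab("top");s=grab("scene")
g=lambda x,y:(130+(x+.5)/3.6-.5,120+(y+.5)/3.6-.5)
w=lambda x,y:(172+(x+.5)/4-.5,37+(y+.5)/4-.5)
k=lambda x,y:(190+(x+.5)/3-.5,160+(y+.5)/3-.5)
P=[]
for a,b in((g(630,393),w(267,163)),(g(754,426),w(270,425))):
    X,e=tri((t,a),(c,b));print(X,e,onz(t,a,.02),onz(c,b,.02));P.append((onz(t,a,.02)+onz(c,b,.02))/2)
print(tri((t,g(630,393)),(s,k(116,88))))
# foot corners in wrist, at foot top .02
print("corners",[onz(c,w(*p),.02).round(4).tolist() for p in((190,127),(347,124),(350,463),(196,465))])
d=P[0]-P[1];print("mid",(P[0]+P[1])/2,"yaw",np.degrees(np.arctan2(d[1],d[0])))
print("top of body ends x-z:",onz(c,w(176,290),.052),onz(c,w(350,290),.052))
print(r.state()["q"])
row((.4585,-.2225,.08),np.radians(76))
E
```

```text
[ 0.46824798 -0.18550171  0.03379265] [np.float64(0.00016424969352688893), np.float64(0.00016424969352676625)] [ 0.46737335 -0.18713982  0.02      ] [ 0.46799436 -0.18388983  0.02      ]
[ 0.45128034 -0.25647041  0.03536798] [np.float64(0.0005950218936237166), np.float64(0.000595021893623675)] [ 0.44959454 -0.25960133  0.02      ] [ 0.45063242 -0.25790888  0.02      ]
(array([ 0.46722052, -0.18613001,  0.02196361]), [np.float64(0.0008113858186978104), np.float64(0.0008113858186977704)])
corners [[0.4492, -0.1679, 0.02], [0.4927, -0.1782, 0.02], [0.4706, -0.2742, 0.02], [0.4267, -0.2641, 0.02]]
mid [ 0.45889867 -0.22213496  0.02      ] yaw 76.50965752766896
top of body ends x-z: [ 0.43802139 -0.21415561  0.052     ] [ 0.48190661 -0.22524139  0.052     ]
[-5.62346768e-01  2.40230409e-01  1.81635897e+00  1.50691835e-04
  1.08469172e+00 -3.25953752e-01]
row [ 0.0641 -0.0191  0.1406] turn 0.0079 n>= 2.5 q [-0.56  0.24  1.82  0.    1.08 -0.33] t 3.1
```

```bash
python3 - <<'E'
from h import *
row((.4592,-.2215,.0205),np.radians(76.7))
E
echo '[[6.5, -1.8, 10, 0, 0.085], [6.5, -1.8, 13, 0, 0.085], [6.5, -1.8, 13, 0, 0.085], [6.5, -1.8, 17, 0, 0.085], [6.5, -1.8, 19.95, 0, 0.085], [6.5, -1.8, 19.95, 0, 0.085], [6.5, -1.8, 19.95, 0, 0.085]]' | python3 steer.py
python3 - <<'E'
from h import *
row((.4592,-.2215,.0205),np.radians(76.7))
E
```

```text
row [ 0.0653 -0.0186  0.2001] turn -0.0043 n>= 3.4 q [-0.56  0.24  1.82  0.    1.08 -0.33] t 3.1
time: 3.98
tool_pos: [0.4601, -0.223, 0.0218]
eef_rot: [2.468, 1.942, 0.001]
contact_force: [-0.8, -1.2, 0.0]
gripper_width: 0.0852
grip_force: 0.0
row [ 0.0013 -0.0013  0.0013] turn -0.0054 n>= 0.0 q [-0.45  0.48  2.02  0.    0.64 -0.22] t 3.98
```

Close and lift.

In the tool's units: -0.001 m is -0.1, 0.001 m is 0.1.

```bash
echo '[[0.1, -0.1, 0, 0, 0.06], [0.1, -0.1, 0, 0, 0.04], [0.1, -0.1, 0, 0, 0.04], [0.1, -0.1, 0, 0, 0.04], [0.1, -0.1, 0, 0, 0.04], [0.1, -0.1, 0, 0, 0.04]]' | python3 steer.py; echo '[[0, 0, -1, 0, 0.04], [0, 0, -5, 0, 0.04], [0, 0, -10, 0, 0.04], [0, 0, -13, 0, 0.04], [0, 0, -13, 0, 0.04]]' | python3 steer.py
python3 - <<'E'
from h import *
c=grab("wrist","w3");t=grab("top");s=grab("scene")
b=[cv2.resize(t["frame"][160:290,250:400],(400,346)),cv2.resize(s["frame"][100:230,150:300],(400,346))]
cv2.imwrite("pics/lift.png",np.hstack(b)[:,:,::-1])
st=r.state();print(st["tool_pos"],st["gripper_width"],st["contact_force"],st["ft_torque"])
row((.5527,.0963,.15),np.radians(176.5))
E
```

```text
time: 4.72
tool_pos: [0.459, -0.222, 0.0218]
eef_rot: [2.469, 1.942, 0.001]
contact_force: [-2.1, 1.7, 10.0]
gripper_width: 0.0453
grip_force: 61.6
time: 5.35
tool_pos: [0.46, -0.2225, 0.153]
eef_rot: [2.466, 1.939, 0.003]
contact_force: [0.0, 0.9, -5.3]
gripper_width: 0.0454
grip_force: 63.9
[ 0.45763198 -0.22130865  0.14939828] 0.04484977683472602 [ 0.35939453 -0.87379125 -4.89830365] [-0.02927246  0.04489349  0.01468794]
row [ 0.3311  0.0175 -0.0005] turn -1.7478 n>= 9.3 q [-0.45  0.27  1.95 -0.    0.91 -0.22] t 5.5
```

View pics/w3.png

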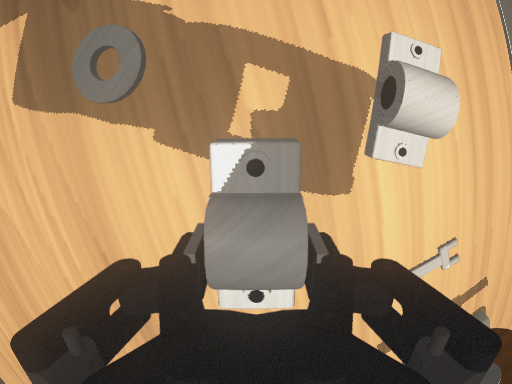

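The wrist view shows the casting held square, with its holes at (255.5,168) and (256.5,296). I'll work out where it sits relative to the tool.

```bash
python3 - <<'E'
from h import *
c=grab("wrist");c["T"]=c["mount"]
for z in(.001,.003):
    a,b=onz(c,(255.5,168),z),onz(c,(256.5,296),z);print(a,b,(a+b)/2,np.degrees(np.arctan2(*(a-b)[1::-1])))
a=onz(c,(210.5,140),.002);b=onz(c,(299,139.5),.002);print("front corners",a,b)
row((.5527,.0963,.15),np.radians(176.5))
E
```

```text
[0.03780519 0.00062242 0.001     ] [-0.03800826  0.0012029   0.001     ] [-0.00010154  0.00091266  0.001     ] -0.4386890024321346
[0.03740297 0.00062193 0.003     ] [-0.03946337  0.00121047  0.003     ] [-0.0010302  0.0009162  0.003    ] -0.43868900243213477
front corners [ 0.05176953 -0.02151586  0.002     ] [0.05200556 0.02200523 0.002     ]
row [ 0.331   0.0176 -0.0007] turn -1.7478 n>= 9.3 q [-0.45  0.28  1.95  0.    0.91 -0.22] t 5.55
```

In the tool's units: 0.331 m is 33.1, -0.02 m is -2.

```bash
echo '[[33.1, 1.75, -2, -1.748, 0.04], [33.1, 1.75, -2, -1.748, 0.04], [33.1, 1.75, -2, -1.748, 0.04], [33.1, 1.75, -2, -1.748, 0.04], [33.1, 1.75, -2, -1.748, 0.04], [33.1, 1.75, -2, -1.748, 0.04], [33.1, 1.75, -2, -1.748, 0.04], [33.1, 1.75, -2, -1.748, 0.04], [33.1, 1.75, -2, -1.748, 0.04], [33.1, 1.75, -2, -1.748, 0.04]]' | python3 steer.py >/dev/null; echo '[[0, 0, 0, 0, 0.04], [0, 0, 0, 0, 0.04]]' | python3 steer.py
python3 - <<'E'
from h import *
for i in range(3):
    row((.5527,.0963,.08),np.radians(176.5));r.read_camera("top")
E
```

```text
time: 7.05
tool_pos: [0.5533, 0.0956, 0.1698]
eef_rot: [-0.098, -3.138, 0.001]
contact_force: [0.4, 0.3, -5.8]
gripper_width: 0.0453
grip_force: 63.7
row [0.0005 0.0007 0.0898] turn -0.0012 n>= 1.4 q [ 0.17  0.32  1.83 -0.    0.99 -1.34] t 7.05
row [0.0006 0.0006 0.09  ] turn -0.001 n>= 1.4 q [ 0.17  0.32  1.83 -0.    0.99 -1.34] t 7.1
row [0.0008 0.0006 0.0903] turn -0.0007 n>= 1.4 q [ 0.17  0.32  1.83 -0.    0.99 -1.34] t 7.15
```

In the tool's units: 0.113 m is 11.3, 0.09 m is 9.

```bash
echo '[[0.06, 0.06, 5, 0, 0.04], [0.06, 0.06, 9, 0, 0.04], [0.06, 0.06, 11.3, 0, 0.04], [0.06, 0.06, 11.3, 0, 0.04], [0.06, 0.06, 11.3, 0, 0.04]]' | python3 steer.py
python3 - <<'E'
from h import *
c=grab("wrist")
z=cv2.resize(c["frame"][90:320,170:350],None,fx=2.6,fy=2.6,interpolation=cv2.INTER_CUBIC);z=cv2.convertScaleAbs(z,alpha=1.6,beta=20);cv2.imwrite("pics/w4.png",z[:,:,::-1])
row((.5527,.0963,.034),np.radians(176.5))
# pocket end corners (mouth, z=.028) in the picture crop
e=np.radians(-3.5);A=np.array([[np.cos(e),-np.sin(e)],[np.sin(e),np.cos(e)]])
for q in((-.052,-.025),(-.052,.025),(.052,-.025)):
    p=proj(c,np.r_[A@q+[.5527,.0963],.028]);print(p.round(1),((p-[170,90])*2.6).round())
E
```

```text
time: 7.82
tool_pos: [0.554, 0.0965, 0.0588]
eef_rot: [0.096, 3.139, 0.0]
contact_force: [0.6, -0.3, -3.9]
gripper_width: 0.0449
grip_force: 63.8
row [ 0.0016 -0.0004  0.0251] turn 0.0001 n>= 0.4 q [ 0.17  0.48  1.9  -0.    0.76 -1.34] t 7.88
[211.4 129.7] [108. 103.]
[296.8 129.7] [330. 103.]
[218.3 283.4] [126. 503.]
```

View pics/w4.png

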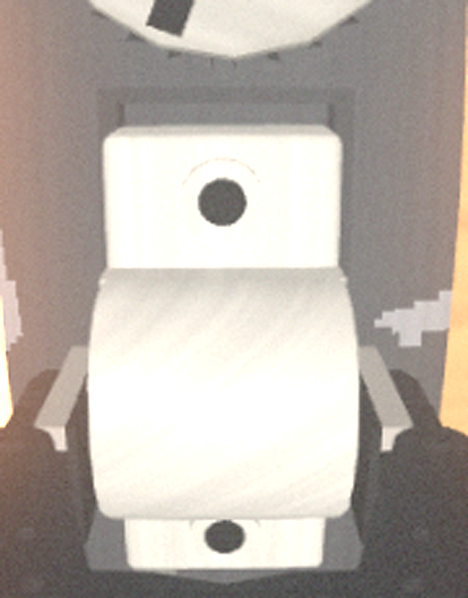

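The foot (104 to 342) sits over the pocket mouth (97 to 355) within 1 mm, with the end wall visible beyond it. I'll lower it gently.

```bash
echo '[[0.1, 0.03, 0.6, 0, 0.04], [0.1, 0.03, 1.1, 0, 0.04], [0.1, 0.03, 1.5, 0, 0.04], [0.1, 0.03, 1.8, 0, 0.04], [0.1, 0.03, 2, 0, 0.04], [0.1, 0.03, 2, 0, 0.04]]' | python3 steer.py; echo '[[0, 0, 0.1, 0, 0.04], [0, 0, 0.2, 0, 0.04], [0, 0, 0.2, 0, 0.04]]' | python3 steer.py
```

```text
time: 8.62
tool_pos: [0.5521, 0.0967, 0.0376]
eef_rot: [-0.096, -3.14, 0.0]
contact_force: [0.3, 0.0, -4.8]
gripper_width: 0.0449
grip_force: 63.9
time: 9.0
tool_pos: [0.5522, 0.0967, 0.0358]
eef_rot: [-0.096, -3.14, 0.0]
contact_force: [-0.3, 0.5, -5.3]
gripper_width: 0.0448
grip_force: 63.9
```

```bash
echo '[[0, 0, 0.05, 0, 0.04], [0, 0, 0.1, 0, 0.04], [0, 0, 0.1, 0, 0.04]]' | python3 steer.py; echo '[[0, 0, 0.05, 0, 0.04], [0, 0, 0.1, 0, 0.04], [0, 0, 0.1, 0, 0.04]]' | python3 steer.py
```

```text
time: 9.38
tool_pos: [0.5522, 0.0967, 0.0347]
eef_rot: [-0.095, -3.14, 0.0]
contact_force: [-1.1, -0.6, -4.7]
gripper_width: 0.0454
grip_force: 63.9
time: 9.75
tool_pos: [0.5522, 0.0967, 0.0339]
eef_rot: [0.096, 3.14, 0.0]
contact_force: [-1.8, -0.2, -1.6]
gripper_width: 0.0453
grip_force: 64.3
```

Contact is starting (−5 N → −1.6 N) at the expected height. Another half millimetre, then release slowly.

In the tool's units: 0.0005 m is 0.05.

```bash
echo '[[0, 0, 0.05, 0, 0.04], [0, 0, 0.05, 0, 0.04]]' | python3 steer.py; echo '[[0, 0, 0, 0, 0.05], [0, 0, 0, 0, 0.06], [0, 0, 0, 0, 0.075], [0, 0, 0, 0, 0.085], [0, 0, 0, 0, 0.085], [0, 0, 0, 0, 0.085]]' | python3 steer.py; echo '[[0, 0, -4, 0, 0.085], [0, 0, -10, 0, 0.085], [0, 0, -14, 0, 0.085], [0, 0, -16, 0, 0.085], [0, 0, -16, 0, 0.085], [0, 0, -16, 0, 0.085]]' | python3 steer.py
python3 - <<'E'
from h import *
t=grab("top");s=grab("scene");c=grab("wrist")
w=c["frame"][0:384,60:460]
a=cv2.resize(s["frame"][140:290,280:450],None,fx=2.35,fy=2.35,interpolation=cv2.INTER_CUBIC)
b=np.zeros((384,800,3),'uint8');b[:,:400]=w;b[:352,400:400+a.shape[1]]=a[:352,:400];cv2.imwrite("pics/p5.png",b[:,:,::-1])
row((.5527,.0963,.19),np.radians(176.5))
E
```

```text
time: 10.0
tool_pos: [0.5522, 0.0967, 0.0339]
eef_rot: [0.095, 3.14, 0.0]
contact_force: [-3.4, -1.6, 5.9]
gripper_width: 0.0449
grip_force: 65.4
time: 10.75
tool_pos: [0.5522, 0.0967, 0.0333]
eef_rot: [-0.096, -3.14, 0.0]
contact_force: [0.1, 0.4, -0.1]
gripper_width: 0.085
grip_force: 0.0
time: 11.5
tool_pos: [0.5515, 0.0966, 0.1922]
eef_rot: [-0.095, -3.139, 0.0]
contact_force: [-0.3, 0.1, 0.1]
gripper_width: 0.0851
grip_force: 0.0
row [-0.0012 -0.0003  0.0019] turn 0.0003 n>= 0.0 q [ 0.17  0.3   1.81  0.    1.04 -1.34] t 11.65
```

View pics/p5.png

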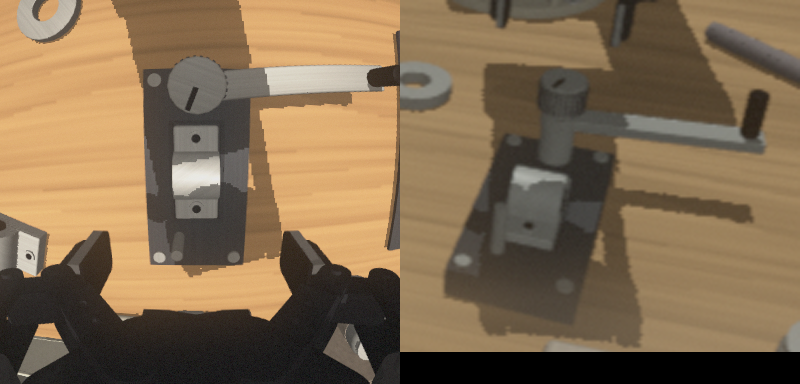

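The casting sits square in the pocket: wrist holes at (256,139) and (256,208.5), foot sunk into the plate in the scene view. I'll check its seated height and locate the strap handle.

```bash
python3 - <<'E'
from h import *
t=grab("top");s=grab("scene");c=grab("wrist")
a,b=[onz(c,p,.032) for p in((256,139),(256,208.5))];print("holes",a,b,np.linalg.norm(a-b),(a+b)/2)
def blob(cam,x0,y0,x1,y1,th):
    m=(cam["frame"][y0:y1,x0:x1].max(2)<th).astype('uint8')*255
    k=max(cv2.findContours(m,0,1)[0],key=cv2.contourArea).reshape(-1,2)+[x0,y0]
    return k
k=blob(t,55,220,95,246,55);print(k.min(0),k.max(0),k.mean(0))
k2=blob(s,418,165,445,205,60);print(k2.min(0),k2.max(0))
st=np.array([.4676,.1015])
ta=(k[:,0].min()+4.9,np.median(k[k[:,0]<k[:,0].min()+8,1]))
sb=(k2[k2[:,1]<k2[:,1].min()+8,0].mean(),k2[:,1].min()+3)
X,e=tri((t,ta),(s,sb));print(X,e);Y=onz(t,ta,.124);print(Y,np.linalg.norm(Y[:2]-st))
for P in(X,Y):print("world ang",np.degrees(np.arctan2(*(P[:2]-st)[::-1])))
E
```

```text
holes [0.51701815 0.09969525 0.032     ] [0.59160303 0.09517854 0.032     ] 0.07472151395936343 [0.55431059 0.0974369  0.032     ]
[ 64 228] [ 80 236] [ 72.23076923 231.8974359 ]
[425 179] [435 198]
[0.45658163 0.27078237 0.11678337] [np.float64(0.00045396452168885044), np.float64(0.000453964521688769)]
[0.45704379 0.26817625 0.124     ] 0.16701019630675956
world ang 93.72405361898778
world ang 93.62390746709089
```

```bash
python3 - <<'E'
from h import *
row((.4568,.2712,.19),np.radians(93.65))
E
echo '[[10.5, 16.8, 0, 1.446, 0.085], [10.5, 16.8, 0, 1.446, 0.085], [10.5, 16.8, 0, 1.446, 0.085], [10.5, 16.8, 0, 1.446, 0.085], [10.5, 16.8, 0, 1.446, 0.085], [10.5, 16.8, 0, 1.446, 0.085], [10.5, 16.8, 0, 1.446, 0.085], [10.5, 16.8, 0, 1.446, 0.085], [10.5, 16.8, 0, 1.446, 0.085]]' | python3 steer.py
python3 - <<'E'
from h import *
row((.4568,.2712,.09),np.radians(93.65))
c=grab("wrist","w6");print(proj(c,(.4568,.2712,.124)))
m=c["frame"];m=m[140:330,180:340];print(m.max(2)[::12,::8])
E
```

```text
row [0.1055 0.1684 0.0026] turn 1.4463 n>= 7.7 q [ 0.17  0.3   1.81 -0.    1.04 -1.34] t 11.8
time: 12.92
tool_pos: [0.4575, 0.2708, 0.193]
eef_rot: [-2.148, -2.293, 0.001]
contact_force: [0.9, -0.2, -0.3]
gripper_width: 0.085
grip_force: 0.0
row [ 0.0005 -0.0007  0.103 ] turn 0.0016 n>= 1.6 q [ 0.53  0.25  1.87 -0.    1.02  0.47] t 12.93
[253.55615057 198.76373879]
[[227 235 237 230 235 220 146 150 140 137 197 138 139 133 142 141 146 143
  131 144]
 [226 235 237 147 152 140 147 148 141 138 137 135 135 141 142 140 146 140
  132 145]
 [141 152 153 156 151 137 146 143 140 135 136 134 132 148 141 142 145 140
  137 146]
 [137 150 150 150 149 133 146 145 123  55  79 111 205 148 143 140 143 142
  139 147]
 [135 149 148 153 146 132 145 142  57  58  57 116 139 234 230 232 233 141
  141 143]
 [137 148 145 150 146 131 144 137  57  55  58 121 228 234 231 150 144 139
  145 141]
 [135 146 147 149 146 132 146 134 124 221 219 121 147 150 148 148 170 224
  234 226]
 [137 146 148 150 143 131 147 135 126 125 220 130 149 183 233 231 228 216
  234 228]
 [137 145 146 147 142 131 147 132 126 123 216 127 236 232 230 231 230 219
  233 228]
 [134 145 147 149 141 143 145 217 127 121 127 143 236 231 231 231 228 228
  230 220]
 [134 151 148 147 206 230 233 215 129 126 124  69  68  67  67  74 113 134
  178 217]
 [140 235 235 235 228 229 232 216 126 213 211  73 105 107 104 103 104  94
   84  65]
 [229 235 234 235 226 230 231 211 216 210 210  71 100  99 101 102 102  98
   97  95]
 [231 235 235 235 227 229 229 106 208 207 204  69  71 147 220 219 100  67
   36  89]
 [230 235 235 221 228 229 228  99 199 208 202  67  64 223  46 223 150 178
   98  99]
 [ 51  55  58  57  58  50  53  51  46  47  45  41  42  39  38  42  39  31
   36  37]]
```

The handle shows dark at about u 244–262, v 176–205, against a prediction of (254,199), so it lies between the fingers. Descend and cage it.

```bash
echo '[[0.05, -0.05, 5, 0, 0.085], [0.05, -0.05, 9, 0, 0.085], [0.05, -0.05, 10.2, 0, 0.085], [0.05, -0.05, 10.2, 0, 0.06], [0.05, -0.05, 10.2, 0, 0.04], [0.05, -0.05, 10.2, 0, 0.022], [0.05, -0.05, 10.2, 0, 0.022], [0.05, -0.05, 10.2, 0, 0.022]]' | python3 steer.py
python3 - <<'E'
from h import *
# arc: offsets in tool axes from here, angle th swung (clockwise), tool x radial outward
for th in list(np.arange(.17,1.71,.17)): print(round(th,3),(.17*(np.cos(th)-1)).round(4),"±",(.17*np.sin(th)).round(4))
s=r.state();M=R.from_rotvec(s["eef_rot"]).as_matrix();print(M.round(3),s["contact_force"],s["tool_pos"])
E
```

```text
time: 13.98
tool_pos: [0.4572, 0.2714, 0.0917]
eef_rot: [2.149, 2.291, 0.001]
contact_force: [-0.2, -0.5, 0.4]
gripper_width: 0.0218
grip_force: 0.0
0.17 -0.0025 ± 0.0288
0.34 -0.0097 ± 0.0567
0.51 -0.0216 ± 0.083
0.68 -0.0378 ± 0.1069
0.85 -0.0578 ± 0.1277
1.02 -0.081 ± 0.1449
1.19 -0.1068 ± 0.1578
1.36 -0.1344 ± 0.1662
1.53 -0.1631 ± 0.1699
1.7 -0.1919 ± 0.1686
[[-0.064  0.998  0.001]
 [ 0.998  0.064  0.   ]
 [ 0.     0.001 -1.   ]] [-0.18283309 -0.5269783   0.41721079] [0.45722588 0.27137253 0.09167172]
```

In the tool's units: 0.1662 m is 16.62, 0.1578 m is 15.78.

```bash
echo '[[-0.25, 2.88, 0, 0.17, 0.022], [-0.97, 5.67, 0, 0.34, 0.022], [-2.16, 8.3, 0, 0.51, 0.022], [-3.78, 10.69, 0, 0.68, 0.022], [-5.78, 12.77, 0, 0.85, 0.022], [-8.1, 14.49, 0, 1.02, 0.022], [-10.68, 15.78, 0, 1.19, 0.022], [-13.44, 16.62, 0, 1.36, 0.022], [-13.44, 16.62, 0, 1.36, 0.022]]' | python3 steer.py
python3 - <<'E'
from h import *
e=np.radians(-3.5)
for d in(0,-.001,-.003,-.005):
    p=np.array([.5527,.0963])+np.array([[np.cos(e),-np.sin(e)],[np.sin(e),np.cos(e)]])@[.085,d];print(d);row((*p,.091),e)
E
```

```text
time: 15.1
tool_pos: [0.6322, 0.1462, 0.0912]
eef_rot: [3.112, 0.427, 0.0]
contact_force: [0.3, 0.9, -0.1]
gripper_width: 0.0218
grip_force: 0.4
0
row [-0.0097  0.0545  0.0003] turn 0.3336 n>= 1.8 q [ 0.23  0.54  1.68 -0.    0.92  1.52] t 15.1
-0.001
row [-0.01    0.0554  0.0003] turn 0.3336 n>= 1.8 q [ 0.23  0.54  1.68 -0.    0.92  1.52] t 15.1
-0.003
row [-0.0107  0.0573  0.0003] turn 0.3336 n>= 1.8 q [ 0.23  0.54  1.68 -0.    0.92  1.52] t 15.1
-0.005
row [-0.0113  0.0592  0.0003] turn 0.3336 n>= 1.8 q [ 0.23  0.54  1.68 -0.    0.92  1.52] t 15.1
```

```bash
echo '[[-0.25, 2.7, 0, 0.17, 0.022], [-0.97, 5.45, 0, 0.334, 0.022], [-0.97, 5.45, 0, 0.334, 0.022]]' | python3 steer.py; echo '[[0, 0.1, 0, 0, 0.022], [0, 0.2, 0, 0, 0.022], [0, 0.2, 0, 0, 0.022]]' | python3 steer.py; echo '[[0, 0.05, 0, 0, 0.022], [0, 0.1, 0, 0, 0.022], [0, 0.1, 0, 0, 0.022]]' | python3 steer.py
```

```text
time: 15.48
tool_pos: [0.6367, 0.0921, 0.0913]
eef_rot: [3.14, -0.092, -0.001]
contact_force: [-0.1, 0.5, -1.0]
gripper_width: 0.0218
grip_force: 0.0
time: 15.85
tool_pos: [0.6368, 0.0914, 0.0913]
eef_rot: [-3.14, 0.09, 0.0]
contact_force: [0.2, 0.3, -0.1]
gripper_width: 0.0216
grip_force: 0.0
time: 16.23
tool_pos: [0.6368, 0.0899, 0.0913]
eef_rot: [-3.14, 0.093, 0.0]
contact_force: [-0.0, 2.5, -0.0]
gripper_width: 0.0222
grip_force: 1.0
```

In the tool's units: 0.001 m is 0.1, 0.0005 m is 0.05.

```bash
echo '[[0, 0.05, 0, 0, 0.022], [0, 0.1, 0, 0, 0.022], [0, 0.1, 0, 0, 0.022]]' | python3 steer.py; echo '[[0, 0.05, 0, 0, 0.022], [0, 0.1, 0, 0, 0.022], [0, 0.1, 0, 0, 0.022]]' | python3 steer.py
```

```text
time: 16.6
tool_pos: [0.6368, 0.0898, 0.0913]
eef_rot: [-3.139, 0.093, -0.0]
contact_force: [0.0, 7.9, -1.0]
gripper_width: 0.0219
grip_force: 3.7
time: 16.98
tool_pos: [0.6368, 0.0897, 0.0913]
eef_rot: [-3.137, 0.094, -0.0]
contact_force: [-0.2, 11.8, -1.1]
gripper_width: 0.0219
grip_force: 6.0
```

The strap is against its stop: the tool stalled at y = 0.0897 with 12 N. Release, lift, and wind the wrist back for the nut.

```bash
echo '[[0, -0.35, 0, 0, 0.022], [0, -0.35, 0, 0, 0.05], [0, -0.35, 0, 0, 0.085], [0, -0.35, 0, 0, 0.085], [0, -0.35, 0, 0, 0.085], [0, -0.35, -5, 0, 0.085], [0, -0.35, -9, 0, 0.085], [0, -0.35, -9, 0, 0.085]]' | python3 steer.py
python3 - <<'E'
from h import *
s=r.state();print(s["q"],s["tool_pos"])
row((.4676,.1015,.18),np.radians(-3.5))
E
```

```text
time: 17.98
tool_pos: [0.6391, 0.0914, 0.185]
eef_rot: [-3.139, 0.093, -0.01]
contact_force: [0.8, 0.1, -0.2]
gripper_width: 0.0847
grip_force: 0.0
[ 1.39744549e-01  4.25463201e-01  1.63404214e+00 -7.03548667e-05
  1.07569360e+00  1.76988531e+00] [0.63914244 0.091396   0.18504045]
row [-1.719e-01  1.000e-04  4.000e-03] turn 0.0018 n>= 2.8 q [ 0.14  0.43  1.63 -0.    1.08  1.77] t 17.98
```

```bash
echo '[[-17.2, 0, 0.4, -1.85, 0.085], [-17.2, 0, 0.4, -1.85, 0.085], [-17.2, 0, 0.4, -1.85, 0.085], [-17.2, 0, 0.4, -1.85, 0.085], [-17.2, 0, 0.4, -1.85, 0.085], [-17.2, 0, 0.4, -1.85, 0.085], [-17.2, 0, 0.4, -1.85, 0.085], [-17.2, 0, 0.4, -1.85, 0.085], [-17.2, 0, 0.4, -1.85, 0.085], [-17.2, 0, 0.4, -1.85, 0.085]]' | python3 steer.py >/dev/null; echo '[[0, 0, 0, -1.85, 0.085], [0, 0, 0, -1.85, 0.085], [0, 0, 0, -1.85, 0.085], [0, 0, 0, -1.85, 0.085], [0, 0, 0, -1.85, 0.085], [0, 0, 0, -1.85, 0.085], [0, 0, 0, -1.85, 0.085], [0, 0, 0, -1.85, 0.085], [0, 0, 0, -1.85, 0.085], [0, 0, 0, -1.85, 0.085]]' | python3 steer.py >/dev/null; echo '[[0, 0, 0, -0.18, 0.085], [0, 0, 0, -0.36, 0.085], [0, 0, 0, -0.5, 0.085], [0, 0, 0, -0.5, 0.085], [0, 0, 0, -0.5, 0.085]]' | python3 steer.py
python3 - <<'E'
from h import *
s=r.state();M=R.from_rotvec(s["eef_rot"]).as_matrix();row((.4676,.1015,.088),np.arctan2(M[1,0],M[0,0]))
t=grab("top")
E
```

```text
time: 21.1
tool_pos: [0.4649, 0.1013, 0.1769]
eef_rot: [1.5, -2.759, -0.0]
contact_force: [-0.1, -0.2, 0.6]
gripper_width: 0.085
grip_force: 0.0
row [-0.0017 -0.0022  0.0889] turn 0.0 n>= 1.4 q [ 0.21  0.19  2.   -0.    0.96 -2.36] t 21.1
```

The rows are not in the units I measure in: shifts go in cm. I convert before sending: 0.089 m is 8.9, 0.075 m is 7.5.

```bash
echo '[[-0.15, -0.2, 4, 0, 0.085], [-0.15, -0.2, 7.5, 0, 0.085], [-0.15, -0.2, 8.9, 0, 0.085], [-0.15, -0.2, 8.9, 0, 0.085], [-0.15, -0.2, 8.9, 0, 0.06], [-0.15, -0.2, 8.9, 0, 0.04], [-0.15, -0.2, 8.9, 0, 0.04], [-0.15, -0.2, 8.9, 0, 0.04], [-0.15, -0.2, 8.9, 0, 0.04]]' | python3 steer.py
```

```text
time: 22.28
tool_pos: [0.4673, 0.1022, 0.0895]
eef_rot: [-1.504, 2.758, 0.002]
contact_force: [-6.3, 4.8, 11.6]
gripper_width: 0.042
grip_force: 59.6
```

```bash
echo '[[0, 0, 0, 0.17, 0.04], [0, 0, 0, 0.34, 0.04], [0, 0, 0, 0.51, 0.04], [0, 0, 0, 0.68, 0.04], [0, 0, 0, 0.85, 0.04], [0, 0, 0, 1.02, 0.04], [0, 0, 0, 1.19, 0.04], [0, 0, 0, 1.36, 0.04], [0, 0, 0, 1.53, 0.04], [0, 0, 0, 1.7, 0.04]]' | python3 steer.py; python3 - <<'E'
from h import *
s=r.state();print(s["ft_torque"],s["q"][5]);t=grab("top","t7")
E
echo '[[0, 0, 0, 0.17, 0.04], [0, 0, 0, 0.34, 0.04], [0, 0, 0, 0.51, 0.04], [0, 0, 0, 0.68, 0.04], [0, 0, 0, 0.85, 0.04], [0, 0, 0, 1.02, 0.04], [0, 0, 0, 1.19, 0.04], [0, 0, 0, 1.36, 0.04], [0, 0, 0, 1.53, 0.04], [0, 0, 0, 1.7, 0.04]]' | python3 steer.py; python3 - <<'E'
from h import *
s=r.state();print(s["ft_torque"],s["q"][5])
E
```

```text
time: 23.52
tool_pos: [0.4672, 0.1024, 0.0895]
eef_rot: [-1.087, -2.947, -0.002]
contact_force: [-7.3, 6.8, 12.1]
gripper_width: 0.0425
grip_force: 59.7
[0.73528962 1.23159813 0.05029863] -0.653706320989377
time: 24.82
tool_pos: [0.4674, 0.1024, 0.0895]
eef_rot: [-2.931, -1.128, -0.001]
contact_force: [-4.9, 5.5, 11.7]
gripper_width: 0.0423
grip_force: 59.8
[1.06010468 1.05219797 0.05162721] 1.0462997196804247
```

```bash
q='from h import *
s=r.state();print("TZ",s["ft_torque"][2],s["q"][5])'
echo '[[0, 0, 0, 0.1, 0.04], [0, 0, 0, 0.2, 0.04], [0, 0, 0, 0.3, 0.04]]' | python3 steer.py | grep contact; python3 -c "$q"
echo '[[0, 0, 0, 0.06, 0.04], [0, 0, 0, 0.12, 0.04], [0, 0, 0, 0.12, 0.04]]' | python3 steer.py | grep contact; python3 -c "$q"
echo '[[0, 0, 0, 0.06, 0.04], [0, 0, 0, 0.12, 0.04], [0, 0, 0, 0.12, 0.04]]' | python3 steer.py | grep contact; python3 -c "$q"
```

```text
contact_force: [-5.6, 5.4, 10.2]
TZ 0.08086143842994828 1.3440148240436862
contact_force: [-5.6, 6.5, 10.4]
TZ -0.056375440385263875 1.461657261554177
contact_force: [-12.6, 4.0, 20.8]
TZ 0.3930733116011642 1.5809150999643415
```

```bash
q='from h import *
s=r.state();print("TZ",s["ft_torque"][2],s["q"][5])'
echo '[[0, 0, 0, 0.03, 0.04], [0, 0, 0, 0.06, 0.04], [0, 0, 0, 0.06, 0.04]]' | python3 steer.py | grep -E "contact|pos"; python3 -c "$q"
echo '[[0, 0, 0, 0.03, 0.04], [0, 0, 0, 0.06, 0.04], [0, 0, 0, 0.06, 0.04]]' | python3 steer.py | grep -E "contact|pos"; python3 -c "$q"
```

```text
tool_pos: [0.4644, 0.1019, 0.0894]
contact_force: [-16.9, 4.7, 25.3]
TZ 1.6415717759383914 1.6389094391923529
tool_pos: [0.4643, 0.1021, 0.0892]
contact_force: [-17.4, 5.6, 21.8]
TZ 0.4887632172199377 1.7003673123730962
```

The torque spiked to 1.6 N m and then the pads slipped, so the nut is at its stop. Release, back off and check.

```bash
echo '[[0, 0, 0, 0, 0.05], [0, 0, 0, 0, 0.085], [0, 0, 0, 0, 0.085], [0, 0, 0, 0, 0.085], [0, 0, 0, 0, 0.085], [0, 0, -5, 0, 0.085], [0, 0, -10, 0, 0.085], [-10, 0, -12, 0, 0.085], [-10, 0, -12, 0, 0.085], [-10, 0, -12, 0, 0.085]]' | python3 steer.py
python3 - <<'E'
from h import *
t=grab("top");s=grab("scene");c=grab("wrist")
b=np.zeros((400,800,3),'uint8');a=cv2.resize(t["frame"][110:250,125:265],(400,400),interpolation=cv2.INTER_CUBIC);b[:,:400]=a
b[:384,400:]=c["frame"][:,56:456]
cv2.imwrite("pics/end.png",b[:,:,::-1])
E
```

```text
time: 27.95
tool_pos: [0.3659, 0.0932, 0.2087]
eef_rot: [-3.139, -0.128, -0.0]
contact_force: [-0.3, 0.2, -0.1]
gripper_width: 0.0847
grip_force: 0.0
```

View pics/end.png

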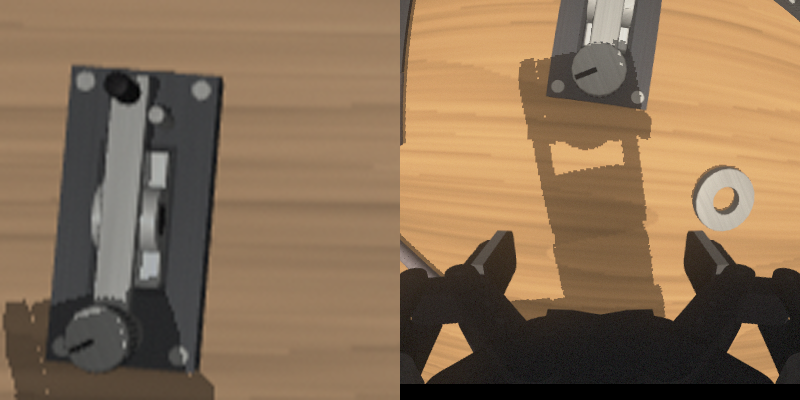

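The final picture shows the strap lying along the fixture against the pin at (157,115), the casting under it, and the nut line turned about 216° clockwise. The robot is clear of everything, so I'm handing in.

```bash
python3 -c "
from plant import r
print(r.sign_off())"
```

```text
the job is handed in; nothing more can be done
None
```

I handed the job in at about 28 s: the small casting is seated in the pocket, the strap is shut against its stop pin, and the nut is screwed clockwise to its stop (torque spiked to 1.6 N m); I never touched the larger casting.

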